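# Seat the abrasive stone in its bench holder

### The job

Put the dark grey abrasive stone into the blue holder on the bench: slip one end in under the metal lip with the other end raised, then lower that end behind the low stop so that the stone lies flat on the floor of the holder, and let go. Leave the wooden fid and the marker pen where they lie.

Things in the scene. Friction and masses are not known exactly. Their poses are not given: they have to be found in the camera images.
- stone_center (a point): Centre of the abrasive stone: plain dark grey bar, 98 mm long (its y axis), 26 wide (x), 20 high (z; the point is 10 mm above its underside), 0.12 kg, loose, flat on the bench. Either end may go under the lip. Only 88 mm are open between lip and stop, so it goes in only tilted, lip end low (15 to 20 degrees serve well). Grasp from above across its width.
- pocket (a point): Centre of the pocket floor of the fixed blue holder, 8 mm above the bench; x along the pocket to its lip end, z up. Pocket 114 x 44 mm (x, y). Lip end: end wall, side cheeks and a roof (bright lip, 5 mm thick) form a mouth 44 wide, 34 high, 26 deep (x 31 to 57 mm). Other end: stop, 16 high, with cheeks as high to x = -45. No side walls between: room for fingers. Outside 158 x 58 mm.
- fid: Wooden fid (burnishing stick), 150 mm long along its y axis, 20 mm wide, 12 mm high, loose on the bench; origin at the centre of its underside. A bystander.
- marker: White and blue marker pen, 126 mm long along its y axis, 13 mm wide, 15 mm high, loose on the bench; origin at the centre of its underside. A bystander.
There are look-alikes about, which are no part of the job. Several things look just like the part that bears stone_center: the one meant starts farthest to the robot's right.

How it is judged (in metres and radians):
At the end, for the whole second after the job is handed in: The stone lies at rest and flat (within 3 degrees) on the pocket floor, its centre within 11 mm along and 12 mm across of the pocket's centre and 6 to 12.5 mm above the floor, its length within 12 degrees of the pocket's: one end under the lip, the other behind the stop (x of stone_center in the frame of pocket between -0.011 and 0.011 m and y of stone_center in the frame of pocket between -0.012 and 0.012 m and z of stone_center in the frame of pocket between 0.006 and 0.0125 m and angle between the y axis of stone_center and the x axis of pocket, either way round below 0.22 rad and angle between the z axis of stone_center and the z axis of pocket, either way round below 0.05 rad and linear speed of stone below 0.02 m/s); the robot touches nothing.
It fails at once if the wooden fid is shifted by more than 30 mm (distance of fid from where it was at the start of the episode above 0.03 m).
It fails at once if the marker pen is shifted by more than 30 mm (distance of marker from where it was at the start of the episode above 0.03 m).
It also fails if it takes over 38 s, if anything falls off the work surface, if the arm or the gripper's body presses on something with over 40 N, if the wrist force passes 120 N, or if a joint passes its speed limit or range.

### The arm

A 7-joint arm with a two-finger parallel gripper is mounted at the origin on a cart in front of the work surface, level with it; the furniture and walls round the work are solid. World frame = base frame: x ahead of the robot, y to its left, z up, the work surface at z = 0. Lengths are in m, angles in degrees, forces in N, time in s.
With the tool pointing down it reaches from about 0.4 to 0.9 m from the base axis. Payload 5.6 kg.
Tool frame: the origin (TCP) lies between the finger pads; the fingertips stand 22 mm ahead of it and the grasp point (between the pads) lies 3 mm ahead of it; z points along the fingers, y is the direction in which the jaws open and shut (so a half turn about z gives the same grasp; the last joint's range is limited). The gripper opens to 92 mm and grips with 3 to 60 N. Pads are 20 mm wide; open, the fingers measure 128 mm over their backs; the gripper's body (75 mm by 189 mm) begins 69 mm behind the grasp point.
Start: joints at [-71.047, 26.786, -0.665, 91.828, 0.344, 61.387, -3.226], TCP at [0.237, 0.605, 0.237] pointing down, gripper open.
Joint ranges: [-144.91, 144.91], [-17.63, 115.5], [-89.93, 88.59], [15.96, 139.68], [-74.01, 254.01], [8.47, 105.57], [-167.45, 167.45]. Speed limits (degrees/s): [147.25, 147.25, 180, 180, 180, 180, 180].

### API

Orientations are given as [roll, pitch, yaw] about the fixed x, y, z axes, in that order (R = Rz(yaw) Ry(pitch) Rx(roll)).
In Python, from workcell import status, camera, calibration, bot gives the robot as it stands.
- The arm moves only by the tool move_arm, never from a script. Its argument "commands" is a list of rows, each a list of 3 entries, a list of its own where there are three numbers: the shift along the tool's x, y, z in m, then the turn, a rotation vector about the tool's x, y, z in degrees, then the closure, from -1 (fully open) to 1 (shut). A call has 1 to 5 rows; each row shifts and turns the commanded pose from where the row before left it, along the tool's axes as they then stand; what a row does not reach is not made up. A row lasts 1/12 s, in which the tool goes at most 41.7 mm and 7.16 degrees, less where a joint would pass 70% of its speed; a pose out of reach is approached as far as the arm can. A call with a gripper value outside its range is refused whole. The fingers move at their own pace and stop on an object; "grip_force" is the grip in N (left out, the last holds). Time passes only in rows, so rows that do not move let the fingers close. It gives the time, the measured TCP pose, the force and the opening at its end, in the units of the state.
- status.get_state(): the state, without advancing time (a new reading comes with each control period).
- camera(name): name is "scene" or "side" or "wrist"; returns (picture, depth): 480x640x3 uint8, red, green, blue; 480x640 float32, m along the optical axis (not along the pixel's ray), 0 where there is no reading.
- calibration(name): a dict with "mtx" (3x3 intrinsics, pixels), "rvec" (rotation vector, rad) and "tvec" (3), from world to camera coordinates, as OpenCV has them. Camera axes: x right, y down, z forward; pixel columns grow to the right and rows downward; lengths in m; the calibration is good to about 2 mm. A picture is of the moment at which its call begins: read the wrist's pose just before it. calibration takes no time and is no camera call; for the wrist camera it gives the pose at the moment of the call.
- bot.job_done(): hands the job in, once; it reports no verdict.
The state is a dict: "t": time; "joint_positions": joint angles; "joint_velocities": joint speeds; "tau": joint torques, N m; "position": TCP position; "tcp_rot": TCP orientation; "force": force on the tool from outside, world axes, zero at the start; "ft_torque": the same for the moment, N m; "grip_width": finger opening in m.
Only numpy, scipy, OpenCV 4.12 (cv2) and the standard library are available. Lean on these libraries where they do the work, as an engineer would, in place of code of your own. Each camera call takes 0.05 s, during which the arm holds its last target. There are 200 camera calls.

## Working session

There is one attempt and no reset: what is moved stays moved. The work goes in short steps, Python scripts to look and compute and a tool call to move; the robot and the scene stay as the last step left them, time stands still between calls to the robot, and variables do not carry over. Pictures are saved under pics/ and viewed, about 8 in all and at most 12, crops included, and the job is handed in when it is done.

Besides the shell and the picture viewer there is one more tool, called after "Call:" by a JSON object that holds its "name" and its "arguments", one argument or row to a line. move_arm: Moves the arm, as the interface text tells. Its arguments: {"type":"object","properties":{"commands":{"type":"array"},"grip_force":{"type":"number"}},"required":["commands"]}

```bash
mkdir -p pics; ls; cat > h.py <<'E'
import numpy as np, cv2
from workcell import status, camera, calibration, bot
def save(n,im): cv2.imwrite('pics/'+n+'.png',cv2.cvtColor(im,cv2.COLOR_RGB2BGR))
def world(c,u,v,z=None,d=None):
    R,_=cv2.Rodrigues(np.array(c['rvec'],float)); t=np.array(c['tvec'],float).ravel()
    r=R.T@np.linalg.inv(c['mtx'])@np.array([u,v,1.]); o=-R.T@t
    return o+r*(d if z is None else (z-o[2])/r[2])
def cloud(c,dep):
    R,_=cv2.Rodrigues(np.array(c['rvec'],float)); t=np.array(c['tvec'],float).ravel()
    v,u=np.mgrid[:480,:640]; K=np.array(c['mtx'])
    p=np.dstack([(u-K[0,2])/K[0,0]*dep,(v-K[1,2])/K[1,1]*dep,dep])
    return (p-t)@R
E
python3 - <<'E'
from h import *
print(status.get_state())
for n in ['scene','side']:
    c=calibration(n); im,d=camera(n); save(n+'0',im); np.savez('pics/'+n,im=im,d=d,**c)
E
```

```text
pics
{'t': 0.0, 'joint_positions': array([-71.0473453 ,  26.83544881,  -0.6647304 ,  91.88143136,
         0.3443994 ,  61.38653953,  -3.22515557]), 'joint_velocities': array([-0.18126571, -0.03140626, -0.03599934,  0.06006656,  0.04576071,
        0.09186479,  0.09994184]), 'tau': array([ 5.59453892e-04, -5.20563519e+01, -1.20001385e-02, -2.43756294e+01,
       -5.65089157e-02,  1.72035891e-02,  1.99014935e-04]), 'position': array([0.23720817, 0.60457874, 0.23564288]), 'tcp_rot': array([-1.79898836e+02,  7.67515669e-03,  1.58580812e+02]), 'force': array([ 0.30683658, -0.53540141,  0.15501029]), 'ft_torque': array([-0.02690044,  0.06092302,  0.02888464]), 'grip_width': 0.0920104248824781}
```

View pics/scene0.png

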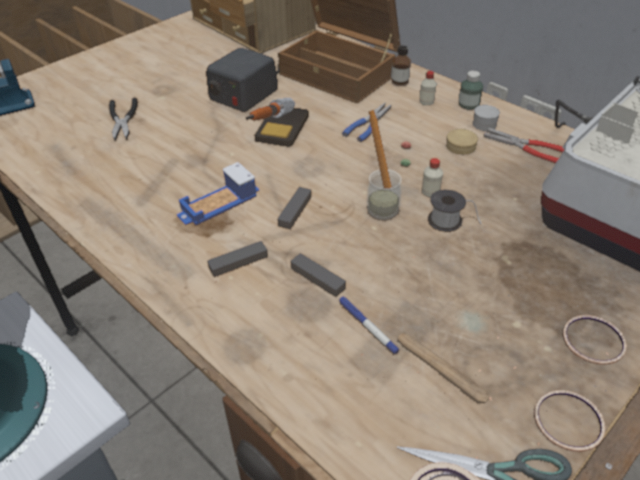

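View pics/side0.png

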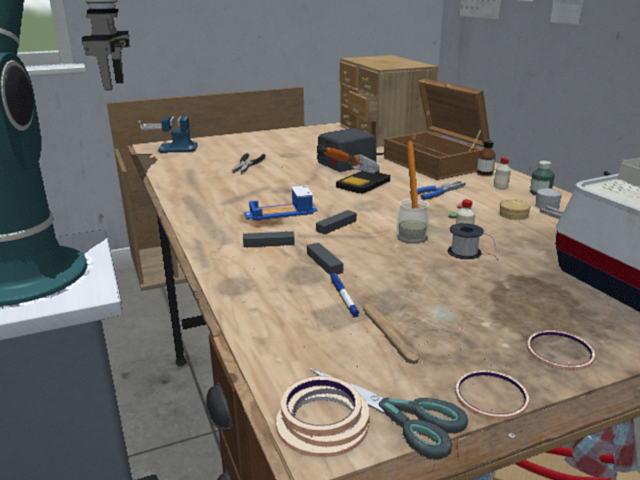

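Three dark bars lie on the bench, at scene pixels (294,207), (238,258) and (318,273). The blue holder is at (218,197), with its lip at about (238,180). Next I compute their positions.

```bash
python3 - <<'E'
from h import *
z=np.load('pics/scene.npz'); im,d=z['im'],z['d']; c={k:z[k] for k in('mtx','rvec','tvec')}
P=cloud(c,d); hsv=cv2.cvtColor(im,cv2.COLOR_RGB2HSV)
m=((im.max(2)<95)&(P[...,2]>0.008)&(P[...,2]<0.035)).astype(np.uint8)
def rep(m,lab,lo=150,hi=4000):
  n,l,s,ce=cv2.connectedComponentsWithStats(m)
  for i in range(1,n):
    if lo<s[i,4]<hi:
        q=P[l==i]; top=q[q[:,2]>np.percentile(q[:,2],90)-.004]
        r=cv2.minAreaRect((top[:,:2]*1000).astype(np.float32)); print(lab,ce[i].round(),s[i,4],np.round(np.median(top,0),4),[np.round(x,1) for x in r])
rep(m,'dark')
b=((hsv[...,0]>105)&(hsv[...,0]<130)&(hsv[...,1]>120)).astype(np.uint8); rep(b,'blue',100)
# holder heights
q=P[150:240,170:270].reshape(-1,3); k=im[150:240,170:270].reshape(-1,3)
for lo,hi in((.004,.014),(.018,.03),(.035,.06)):
  s=q[(q[:,2]>lo)&(q[:,2]<hi)]
  print(lo,len(s),[np.round(x,1) for x in cv2.minAreaRect((s[:,:2]*1000).astype(np.float32))])
for u,v in((350,310),(445,370)): print(world(c,u,v,z=.01).round(3))
a=cv2.resize(im[150:300,160:360],(800,600),interpolation=cv2.INTER_CUBIC); save('crop',a)
E
```

```text
dark [228.  30.] 419 [0.954  0.6136 0.032 ] [array([954.3, 615.3]), array([ 24.2, 295.7]), np.float64(0.4)]
dark [300.  29.] 279 [1.0859 0.4663 0.0321] [array([1087.6,  465.8]), array([ 10.6, 100.2]), np.float64(86.7)]
dark [343.  53.] 670 [1.0605 0.2971 0.0316] [array([1060.7,  287.2]), array([ 49.3, 193.3]), np.float64(20.8)]
dark [328.  63.] 492 [0.9927 0.2794 0.0323] [array([991.8, 273.4]), array([ 25.6, 191.7]), np.float64(11.8)]
dark [334.  81.] 1207 [0.9301 0.1901 0.0319] [array([945.5, 218.1]), array([123.3, 263.5]), np.float64(38.8)]
dark [245.  98.] 661 [0.7554 0.2959 0.0311] [array([764.5, 310.3]), array([ 74.2, 154.8]), np.float64(59.9)]
dark [13. 98.] 349 [0.4055 0.6919 0.0308] [array([404.9, 692.7]), array([11.1, 45.5]), np.float64(71.5)]
dark [285. 125.] 760 [0.7606 0.1779 0.0138] [array([753.7, 184.1]), array([130. ,  83.8]), np.float64(29.7)]
dark [294. 213.] 190 [ 0.5622 -0.0459  0.017 ] [array([585. , -41.6]), array([97.1, 21.7]), np.float64(9.9)]
dark [592. 244.] 979 [ 0.8413 -0.4615  0.032 ] [array([ 841.4, -450.9]), array([ 10., 168.]), np.float64(0.4)]
dark [238. 262.] 332 [ 0.4213 -0.065   0.0176] [array([425.9, -66.5]), array([16., 96.]), np.float64(65.3)]
dark [318. 279.] 326 [ 0.4839 -0.1891  0.0179] [array([ 484. , -180.1]), array([21.7, 95.8]), np.float64(14.7)]
dark [ 13. 381.] 1381 [ 0.0501 -0.0487  0.0301] [array([ 53.6, -35.6]), array([83.5, 14.2]), np.float64(60.2)]
blue [222. 209.] 124 [0.4962 0.0652 0.0063] [array([498.2,  64.1]), array([11.4, 79.3]), np.float64(84.3)]
0.004 1211 [array([505.1,  88.8]), array([ 61.8, 155.8]), np.float64(82.2)]
0.018 300 [array([505.8,  88.5]), array([ 60.2, 130.6]), np.float64(81.6)]
0.035 456 [array([553.5,  83.1]), array([61.9, 35.8]), np.float64(83.1)]
[ 0.477 -0.263  0.01 ]
[ 0.488 -0.43   0.01 ]
```

View pics/crop.png

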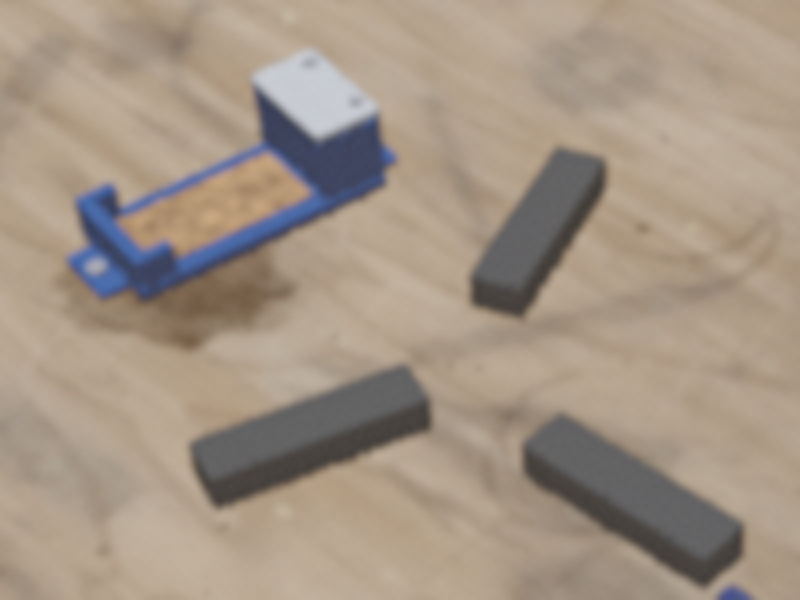

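The target is the bar at scene (318,273): it has y ≈ -0.18, against -0.04 for (294,207) and -0.066 for (238,258), so it is farthest to the robot's right. The crop shows it lower right, with the marker cap just beyond its end. The lip is at the +x end of the holder. One refinement, then I move.

```bash
python3 - <<'E'
from h import *
for n,(u0,u1,v0,v1) in (('scene',(285,350,250,297)),('side',(300,348,240,278))):
  z=np.load(f'pics/{n}.npz'); im,d=z['im'],z['d']; c={k:z[k] for k in('mtx','rvec','tvec')}
  P=cloud(c,d); h=cv2.cvtColor(im,cv2.COLOR_RGB2HSV)
  m=np.zeros((480,640),bool); m[v0:v1,u0:u1]=True
  q=P[m&(P[...,2]>.014)&(P[...,2]<.03)&(h[...,1]<70)&(h[...,2]<130)]
  print(n,len(q),np.median(q[:,2]).round(4),cv2.minAreaRect((q[:,:2]*1000).astype(np.float32)))
  # holder
  hm=(P[...,0]>.4)&(P[...,0]<.62)&(P[...,1]>.02)&(P[...,1]<.16)
  for lo,hi in((.004,.06),(.038,.06)):
    q=P[hm&(P[...,2]>lo)&(P[...,2]<hi)]; print(len(q),cv2.minAreaRect((q[:,:2]*1000).astype(np.float32)),np.median(q[:,2]).round(4))
E
```

```text
scene 818 0.0189 ((495.0360412597656, -176.07289123535156), (28.912187576293945, 98.63422393798828), 3.1805174350738525)
2103 ((505.1043395996094, 88.64222717285156), (63.0323600769043, 155.43728637695312), 82.9103012084961) 0.0092
427 ((553.532470703125, 83.20861053466797), (61.78217315673828, 35.81117248535156), 83.14849853515625) 0.0455
side 432 0.0194 ((498.5881652832031, -175.29269409179688), (27.486576080322266, 98.78890228271484), 2.6590611934661865)
1106 ((509.8531494140625, 89.05711364746094), (66.53558349609375, 156.460205078125), 81.07786560058594) 0.0127
208 ((557.5227661132812, 80.99002075195312), (65.06421661376953, 34.312129974365234), 82.01316833496094) 0.0462
```

```bash
cat >> h.py <<'E'
from scipy.spatial.transform import Rotation as Ro
def plan(wps,start=None,cl=-1,step=.037,ang=6.5):
    "wps: list of (xyz, rpy); prints rounded rows; returns end"
    s=status.get_state() if start is None else None
    p,R=(np.array(s['position']),Ro.from_euler('xyz',s['tcp_rot'],degrees=True)) if s else start
    out=[]
    for x,r in wps:
        G=Ro.from_euler('xyz',r,degrees=True); x=np.array(x,float)
        n=int(max(np.ceil(np.linalg.norm(x-p)/step),np.ceil(np.degrees((R.inv()*G).magnitude())/ang),1))
        for k in range(n):
            f=1/(n-k)
            dp=np.round(R.inv().apply((x-p)*f),4); w=np.round(np.degrees((R.inv()*G).as_rotvec())*f,2)
            out.append([[float(a)+0. for a in dp],[float(a)+0. for a in w],cl])
            p=p+R.apply(dp); R=R*Ro.from_rotvec(np.radians(w))
    for i in range(0,len(out),5): print(out[i:i+5])
    return p,R
E
python3 - <<'E'
from h import *
plan([((.46,.22,.22),(180,0,125)),((.497,-.1755,.15),(180,0,93))])
E
```

```text
[[[-0.0268, -0.0213, 0.0012], [-0.01, 0.0, 2.58], -1], [[-0.0277, -0.0201, 0.0012], [-0.01, 0.0, 2.58], -1], [[-0.0286, -0.0188, 0.0012], [-0.01, 0.0, 2.58], -1], [[-0.0294, -0.0175, 0.0013], [-0.01, 0.0, 2.58], -1], [[-0.0301, -0.0161, 0.0012], [0.0, 0.0, 2.58], -1]]
[[[-0.0308, -0.0148, 0.0012], [-0.01, 0.0, 2.59], -1], [[-0.0315, -0.0134, 0.0013], [0.0, 0.0, 2.58], -1], [[-0.032, -0.0119, 0.0012], [-0.01, 0.01, 2.59], -1], [[-0.0325, -0.0105, 0.0012], [0.0, 0.0, 2.58], -1], [[-0.033, -0.009, 0.0013], [-0.01, 0.0, 2.59], -1]]
[[[-0.0334, -0.0075, 0.0012], [0.0, 0.01, 2.58], -1], [[-0.0336, -0.006, 0.0013], [-0.01, 0.0, 2.59], -1], [[-0.0339, -0.0044, 0.0012], [0.0, 0.01, 2.58], -1], [[-0.0314, -0.0179, 0.0064], [0.0, 0.0, 2.91], -1], [[-0.0322, -0.0162, 0.0064], [0.0, 0.0, 2.91], -1]]
[[[-0.033, -0.0146, 0.0064], [0.0, 0.0, 2.91], -1], [[-0.0337, -0.0129, 0.0064], [0.0, 0.0, 2.91], -1], [[-0.0344, -0.0112, 0.0063], [0.0, 0.0, 2.91], -1], [[-0.0349, -0.0094, 0.0064], [0.0, 0.0, 2.91], -1], [[-0.0353, -0.0076, 0.0063], [0.0, 0.0, 2.91], -1]]
[[[-0.0356, -0.0058, 0.0064], [0.0, 0.0, 2.91], -1], [[-0.0359, -0.004, 0.0063], [0.0, 0.0, 2.91], -1], [[-0.0361, -0.0022, 0.0064], [0.0, 0.0, 2.91], -1], [[-0.0361, -0.0004, 0.0063], [0.0, 0.0, 2.9], -1]]
```

Call:
{"name": "move_arm", "arguments": {
  "commands": [
    [[-0.027,-0.021,0.001],[0,0,2.6],-1],
    [[-0.028,-0.02,0.001],[0,0,2.6],-1],
    [[-0.029,-0.019,0.001],[0,0,2.6],-1],
    [[-0.029,-0.0175,0.001],[0,0,2.6],-1],
    [[-0.03,-0.016,0.001],[0,0,2.6],-1]
  ]
}}

```text
t: 0.52
position: [0.3239, 0.4554, 0.2312]
tcp_rot: [-180.0, 0.0, 145.5]
force: [0.7, 1.0, 0.3]
grip_width: 0.0919
```

Call:
{"name": "move_arm", "arguments": {
  "commands": [
    [[-0.031,-0.015,0.001],[0,0,2.6],-1],
    [[-0.0315,-0.0135,0.001],[0,0,2.6],-1],
    [[-0.032,-0.012,0.001],[0,0,2.6],-1],
    [[-0.0325,-0.0105,0.001],[0,0,2.6],-1],
    [[-0.033,-0.009,0.001],[0,0,2.6],-1]
  ]
}}

```text
t: 0.93
position: [0.4091, 0.307, 0.2264]
tcp_rot: [-180.0, -0.0, 132.5]
force: [-0.2, 0.8, -0.7]
grip_width: 0.0918
```

Call:
{"name": "move_arm", "arguments": {
  "commands": [
    [[-0.033,-0.0075,0.001],[0,0,2.6],-1],
    [[-0.034,-0.006,0.001],[0,0,2.6],-1],
    [[-0.034,-0.0045,0.001],[0,0,2.6],-1],
    [[-0.031,-0.018,0.006],[0,0,2.9],-1],
    [[-0.032,-0.016,0.006],[0,0,2.9],-1]
  ]
}}

```text
t: 1.35
position: [0.4665, 0.1466, 0.2114]
tcp_rot: [180.0, 0.0, 118.8]
force: [0.1, 0.5, -1.6]
grip_width: 0.0916
```

Call:
{"name": "move_arm", "arguments": {
  "commands": [
    [[-0.033,-0.0145,0.006],[0,0,2.9],-1],
    [[-0.034,-0.013,0.006],[0,0,2.9],-1],
    [[-0.0345,-0.011,0.006],[0,0,2.9],-1],
    [[-0.035,-0.0095,0.006],[0,0,2.9],-1],
    [[-0.035,-0.0075,0.006],[0,0,2.9],-1]
  ]
}}

```text
t: 1.77
position: [0.4822, -0.0334, 0.1813]
tcp_rot: [180.0, -0.0, 104.3]
force: [0.8, 0.5, 0.5]
grip_width: 0.0921
```

Call:
{"name": "move_arm", "arguments": {
  "commands": [
    [[-0.0355,-0.006,0.006],[0,0,2.9],-1],
    [[-0.036,-0.004,0.006],[0,0,2.9],-1],
    [[-0.036,-0.002,0.006],[0,0,2.9],-1],
    [[-0.036,0,0.006],[0,0,2.9],-1],
    [[0,0,0],[0,0,0],-1]
  ]
}}

```text
t: 2.18
position: [0.495, -0.183, 0.157]
tcp_rot: [-180.0, 0.3, 92.2]
force: [-0.7, 1.1, 0.6]
grip_width: 0.0921
```

```bash
python3 - <<'E'
from h import *
s=status.get_state(); print(s['t'],s['position'],s['tcp_rot'],s['force'])
c=calibration('wrist'); im,d=camera('wrist'); save('w1',im); P=cloud(c,d); np.savez('pics/w1',im=im,d=d,**c)
h=cv2.cvtColor(im,cv2.COLOR_RGB2HSV)
m=(P[...,2]>.013)&(P[...,2]<.03)&(h[...,1]<70)&(h[...,2]<140)
n,l,st,ce=cv2.connectedComponentsWithStats(m.astype(np.uint8))
for i in range(1,n):
  if st[i,4]>400:
    q=P[l==i]; print(ce[i],st[i,4],np.median(q[:,2]).round(4),cv2.minAreaRect((q[:,:2]*1000).astype(np.float32)))
E
```

```text
2.1833 [ 0.49495247 -0.18299671  0.15702758] [-179.96261799    0.26230493   92.23595543] [-0.65220798  1.09210436  0.56927927]
[451.65932337  38.73564123] 5084 0.0197 ((587.829345703125, -27.740779876708984), (98.37899017333984, 26.340816497802734), 22.516191482543945)
[244.80296389  67.50845335] 4791 0.0197 ((433.72564697265625, -53.48889923095703), (26.485809326171875, 97.84063720703125), 72.66912078857422)
[539.26103896 185.93116883] 770 0.0228 ((679.525634765625, -132.94497680664062), (56.401302337646484, 21.541725158691406), 72.10649871826172)
[323.32733273 220.01170117] 3333 0.0197 ((497.8808898925781, -172.962646484375), (25.85013198852539, 96.46002197265625), 3.077603816986084)
[584.85140073 293.48477467] 821 0.0217 ((741.9241333007812, -230.669189453125), (47.62269592285156, 24.28631591796875), 63.19196701049805)
```

View pics/w1.png

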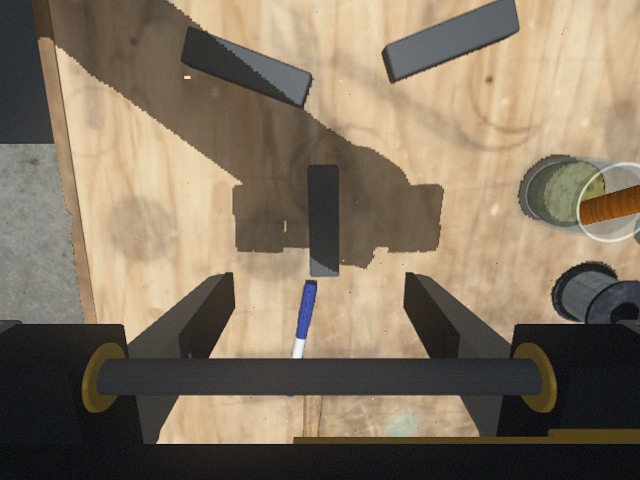

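Wrist view: the target stone is at (323,220), with the marker cap just below it at (310,283) and clear of the jaws. The stone is at (0.498, -0.173), yaw 93.

```bash
python3 - <<'E'
from h import *
plan([((.498,-.173,.06),(180,0,93)),((.498,-.173,.0255),(180,0,93))],step=.025)
E
```

```text
[[[0.0016, 0.0009, 0.0242], [-0.02, 0.03, -0.13], -1], [[0.0016, 0.0008, 0.0243], [-0.02, 0.03, -0.13], -1], [[0.0016, 0.0008, 0.0242], [-0.02, 0.03, -0.13], -1], [[0.0015, 0.0009, 0.0243], [-0.02, 0.02, -0.13], -1], [[0.0, 0.0, 0.0172], [0.0, 0.0, 0.0], -1]]
[[[0.0, 0.0, 0.0173], [0.0, 0.0, 0.0], -1]]
```

Call:
{"name": "move_arm", "arguments": {
  "commands": [
    [[0.0016,0.0009,0.024],[0,0,-0.1],-1],
    [[0.0016,0.0009,0.024],[0,0,-0.1],-1],
    [[0.0016,0.0009,0.024],[0,0,-0.1],-1],
    [[0.0015,0.0009,0.024],[0,0,-0.1],-1],
    [[0,0,0],[0,0,0],-1]
  ]
}}

```text
t: 2.65
position: [0.4967, -0.1658, 0.0579]
tcp_rot: [-179.6, -0.2, 93.5]
force: [-0.7, 1.1, -0.3]
grip_width: 0.0921
```

Call:
{"name": "move_arm", "arguments": {
  "commands": [
    [[0,0,0.017],[0,0,0],-1],
    [[0,0,0.017],[0,0,0],-1],
    [[0,0,0],[0,0,0],-1],
    [[0,0,0],[0,0,0],-1]
  ]
}}

```text
t: 2.98
position: [0.4993, -0.1682, 0.0281]
tcp_rot: [-180.0, -0.0, 93.3]
force: [0.6, 0.2, 0.2]
grip_width: 0.0916
```

Call:
{"name": "move_arm", "arguments": {
  "commands": [
    [[-0.004,0,0.002],[0,0,0],-1],
    [[0,0,0],[0,0,0],-1],
    [[0,0,0],[0,0,0],1],
    [[0,0,0],[0,0,0],1],
    [[0,0,0],[0,0,0],1]
  ],
  "grip_force": 30
}}

```text
t: 3.4
position: [0.4999, -0.1729, 0.0261]
tcp_rot: [180.0, 0.0, 93.3]
force: [-0.3, 1.5, 0.7]
grip_width: 0.0735
```

Call:
{"name": "move_arm", "arguments": {
  "commands": [
    [[0,0,0],[0,0,0],1],
    [[0,0,0],[0,0,0],1],
    [[0,0,0],[0,0,0],1],
    [[0,0,0],[0,0,0],1],
    [[0,0,0],[0,0,0],1]
  ]
}}

```text
t: 3.82
position: [0.4995, -0.1728, 0.0256]
tcp_rot: [-180.0, -0.0, 93.3]
force: [-0.6, 0.7, 0.1]
grip_width: 0.0405
```

```bash
python3 - <<'E'
from h import *
s=status.get_state(); print(s['t'],s['position'],s['tcp_rot'],s['force'],s['grip_width'])
e=plan([((.498,-.173,.14),(180,0,93))],cl=1)
plan([((.45,.089,.17),(180,0,172.5))],start=e,cl=1)
E
```

```text
3.8167 [ 0.49953276 -0.17280978  0.02556259] [-1.79997176e+02 -2.82578088e-03  9.32823958e+01] [-0.60260403  0.65629322  0.12221338] 0.040521479450481145
[[[0.0, -0.0004, -0.0286], [0.0, 0.0, 0.07], 1], [[0.0, -0.0004, -0.0286], [0.0, 0.0, 0.07], 1], [[0.0, -0.0004, -0.0286], [0.0, 0.0, 0.07], 1], [[-0.0001, -0.0003, -0.0286], [0.0, 0.0, 0.07], 1]]
[[[0.0203, -0.0026, -0.0023], [0.0, 0.0, -6.12], 1], [[0.0205, -0.0005, -0.0023], [0.0, 0.0, -6.11], 1], [[0.0204, 0.0017, -0.0023], [0.0, 0.0, -6.12], 1], [[0.0201, 0.0039, -0.0023], [0.0, 0.0, -6.11], 1], [[0.0196, 0.006, -0.0023], [0.0, 0.0, -6.12], 1]]
[[[0.0188, 0.0081, -0.0023], [0.0, 0.0, -6.11], 1], [[0.0179, 0.01, -0.0023], [0.0, 0.0, -6.12], 1], [[0.0167, 0.0119, -0.0023], [0.0, 0.0, -6.11], 1], [[0.0153, 0.0136, -0.0023], [0.0, 0.0, -6.12], 1], [[0.0138, 0.0151, -0.0023], [0.0, 0.0, -6.11], 1]]
[[[0.0121, 0.0166, -0.0023], [0.0, 0.0, -6.12], 1], [[0.0103, 0.0177, -0.0024], [0.0, 0.0, -6.11], 1], [[0.0084, 0.0187, -0.0023], [0.0, 0.0, -6.12], 1]]
```

Call:
{"name": "move_arm", "arguments": {
  "commands": [
    [[0,0,0],[0,0,0],1],
    [[0,0,0],[0,0,0],1],
    [[0,0,0],[0,0,0],1],
    [[0,0,0],[0,0,0],1],
    [[0,0,0],[0,0,0],1]
  ]
}}

```text
t: 4.23
position: [0.4995, -0.1728, 0.0256]
tcp_rot: [-180.0, -0.0, 93.3]
force: [-0.4, 0.4, 0.1]
grip_width: 0.0259
```

Call:
{"name": "move_arm", "arguments": {
  "commands": [
    [[0,0,-0.015],[0,0,0],1],
    [[0,0,-0.025],[0,0,0],1],
    [[0,0,-0.025],[0,0,0],1],
    [[0,0,-0.03],[0,0,0],1],
    [[0,0,-0.02],[0,0,0],1]
  ]
}}

```text
t: 4.65
position: [0.4999, -0.1731, 0.1426]
tcp_rot: [179.9, 0.0, 93.3]
force: [0.8, 0.1, -0.9]
grip_width: 0.0255
```

Gripped: the opening is 25.5 mm. Now I turn and carry it over the holder.

Call:
{"name": "move_arm", "arguments": {
  "commands": [
    [[0.02,-0.0026,-0.002],[0,0,-6.1],1],
    [[0.0205,-0.0005,-0.002],[0,0,-6.1],1],
    [[0.0205,0.002,-0.002],[0,0,-6.1],1],
    [[0.02,0.004,-0.002],[0,0,-6.1],1],
    [[0.0195,0.006,-0.002],[0,0,-6.1],1]
  ]
}}

```text
t: 5.07
position: [0.4806, -0.0715, 0.1507]
tcp_rot: [-180.0, -0.0, 124.1]
force: [-0.2, 0.0, -0.9]
grip_width: 0.0261
```

Call:
{"name": "move_arm", "arguments": {
  "commands": [
    [[0.019,0.008,-0.002],[0,0,-6.1],1],
    [[0.018,0.01,-0.002],[0,0,-6.1],1],
    [[0.017,0.012,-0.002],[0,0,-6.1],1],
    [[0.0155,0.0135,-0.002],[0,0,-6.1],1],
    [[0.014,0.015,-0.002],[0,0,-6.1],1]
  ]
}}

```text
t: 5.48
position: [0.4609, 0.0296, 0.1606]
tcp_rot: [-180.0, -0.0, 154.6]
force: [1.1, 0.2, -1.6]
grip_width: 0.0259
```

Call:
{"name": "move_arm", "arguments": {
  "commands": [
    [[0.012,0.0165,-0.002],[0,0,-6.1],1],
    [[0.01,0.018,-0.002],[0,0,-6.1],1],
    [[0.0085,0.0185,-0.002],[0,0,-6.1],1],
    [[0,0,0],[0,0,0],1],
    [[0,0,0],[0,0,0],1]
  ]
}}

```text
t: 5.9
position: [0.4502, 0.0898, 0.1666]
tcp_rot: [180.0, -0.0, 172.6]
force: [0.7, -0.2, -1.1]
grip_width: 0.0257
```

```bash
python3 - <<'E'
from h import *
s=status.get_state(); print(s['t'],s['position'],s['tcp_rot'],s['force'],s['grip_width'],s['joint_positions'].round(0))
c=calibration('wrist'); im,d=camera('wrist'); save('w2',im); np.savez('pics/w2',im=im,d=d,**c); P=cloud(c,d)
h=cv2.cvtColor(im,cv2.COLOR_RGB2HSV)
for lo,hi in((.004,.06),(.038,.055)):
    q=P[(P[...,0]>.4)&(P[...,0]<.62)&(P[...,1]>.02)&(P[...,1]<.16)&(P[...,2]>lo)&(P[...,2]<hi)]
    if len(q): print(len(q),cv2.minAreaRect((q[:,:2]*1000).astype(np.float32)),np.median(q[:,2]))
E
```

```text
5.9 [0.45018763 0.08979471 0.1665733 ] [ 1.79993406e+02 -3.74897964e-03  1.72642411e+02] [ 0.66360797 -0.1853187  -1.09291755] 0.025702736257753468 [-23.  14.   9. 122.  -3.  44.  70.]
945 ((499.2634582519531, 114.20781707763672), (16.18103790283203, 129.91986083984375), 81.77887725830078) 0.008690982055858523
96 ((551.4592895507812, 100.99370574951172), (4.5293402671813965, 18.743255615234375), 84.67076110839844) 0.04658151378719484
```

View pics/w2.png

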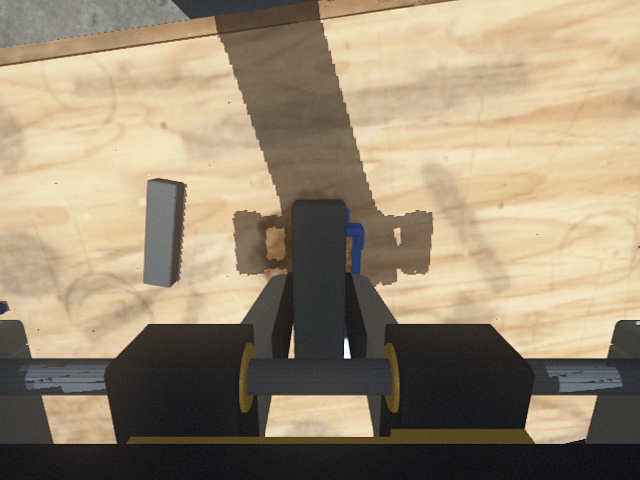

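The stone sits centred and straight in the jaws at (320,245), with the holder behind it at (355,240). Next I tilt it 18° and bring it in front of the lip.

```bash
cat >> h.py <<'E'
P0=np.array([.510,.090,.008]); YAW=-8.
OFF=.0156
def pose(cx,cz,th,cy=0,yaw=None):
    y=YAW if yaw is None else yaw
    R=Ro.from_euler('xyz',(180,0,y+180),degrees=True)*Ro.from_euler('y',th,degrees=True)
    C=P0+Ro.from_euler('z',YAW,degrees=True).apply(np.array([cx,cy,cz])/1000)
    return C-OFF*R.as_matrix()[:,2],R.as_euler('xyz',degrees=True)
def incell():
    s=status.get_state(); R=Ro.from_euler('xyz',s['tcp_rot'],degrees=True); C=s['position']+OFF*R.as_matrix()[:,2]
    x=R.as_matrix()[:,0]
    print('t',round(s['t'],2),'cell mm',(Ro.from_euler('z',-YAW,degrees=True).apply(C-P0)*1000).round(1),'tilt',np.degrees(np.arcsin(x[2])).round(2),'yaw',np.degrees(np.arctan2(-x[1],-x[0])).round(2),'F',s['force'].round(1),'g',s['grip_width'].round(4))
E
python3 - <<'E'
from h import *
incell()
plan([pose(-40,60,18),pose(-26,28,18)],cl=1,step=.02)
E
```

```text
Traceback (most recent call last):
  File "h.py", line 39, in incell
    print('t',round(s['t'],2),'cell mm',(Ro.from_euler('z',-YAW,degrees=True).apply(C-P0)*1000).round(1),'tilt',np.degrees(np.arcsin(x[2])).round(2),'yaw',np.degrees(np.arctan2(-x[1],-x[0])).round(2),'F',s['force'].round(1),'g',s['grip_width'].round(4))
                                                                                                                                                                                                                                    ^^^^^^^^^^^^^^^^^^^^^
AttributeError: 'float' object has no attribute 'round'
```

```bash
sed -i "s/s\['grip_width'\].round(4)/round(s['grip_width'],4)/" h.py
python3 - <<'E'
from h import *
incell()
plan([pose(-40,60,18),pose(-26,28,18)],cl=1,step=.02)
E
```

```text
t 5.95 cell mm [-58.9  -9.6 142.9] tilt 0.01 yaw -7.49 F [-0.5 -0.2 -1.2] g 0.0261
[[[-0.0048, 0.0019, 0.0167], [-0.02, 3.6, 0.1], 1], [[-0.0058, 0.0019, 0.0164], [-0.02, 3.6, 0.1], 1], [[-0.0068, 0.0019, 0.016], [-0.02, 3.6, 0.1], 1], [[-0.0078, 0.0019, 0.0156], [-0.02, 3.6, 0.1], 1], [[-0.0087, 0.0018, 0.015], [-0.02, 3.59, 0.11], 1]]
[[[-0.0116, 0.0, 0.0131], [0.0, 0.0, 0.0], 1], [[-0.0116, 0.0, 0.013], [0.0, 0.0, 0.0], 1]]
```

Call:
{"name": "move_arm", "arguments": {
  "commands": [
    [[-0.005,0.002,0.0165],[0,3.6,0.1],1],
    [[-0.006,0.002,0.0165],[0,3.6,0.1],1],
    [[-0.007,0.002,0.016],[0,3.6,0.1],1],
    [[-0.008,0.002,0.0155],[0,3.6,0.1],1],
    [[-0.009,0.002,0.015],[0,3.6,0.1],1]
  ]
}}

```text
t: 6.37
position: [0.4772, 0.0942, 0.0821]
tcp_rot: [-179.9, -18.1, 171.9]
force: [0.4, 0.2, -1.8]
grip_width: 0.0261
```

Call:
{"name": "move_arm", "arguments": {
  "commands": [
    [[0,0,0],[0,0,0],1],
    [[0,0,0],[0,0,0],1],
    [[0,0,0],[0,0,0],1]
  ]
}}

```text
t: 6.62
position: [0.4761, 0.0948, 0.0833]
tcp_rot: [-179.9, -18.0, 172.0]
force: [-0.2, 0.7, -0.6]
grip_width: 0.0256
```

```bash
python3 - <<'E'
from h import *
incell()
a=[]
for n,(u,v,w,hh) in (('scene',(160,140,120,100)),('side',(220,160,120,100))):
    c=calibration(n); im,d=camera(n); np.savez('pics/st_'+n,im=im,d=d,**c)
    a.append(cv2.resize(im[v:v+hh,u:u+w],(400,333),interpolation=cv2.INTER_CUBIC))
save('st',np.hstack(a))
e=plan([pose(-26,28,18)],cl=1,step=.02)
E
```

```text
t 6.62 cell mm [-39.    0.   60.4] tilt 17.96 yaw -8.05 F [-0.2  0.7 -0.6] g 0.0256
[[[-0.0113, -0.0004, 0.014], [-0.03, 0.07, 0.02], 1], [[-0.0112, -0.0004, 0.0139], [-0.03, 0.06, 0.03], 1]]
```

View pics/st.png

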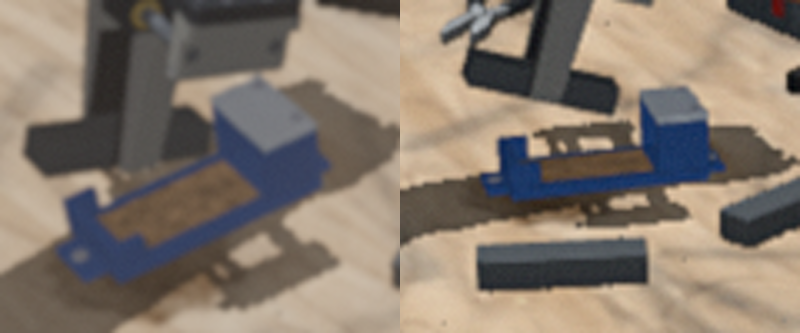

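The stone is tilted lip end low, in front of and above the mouth in both views. Lowering it now, then a relative check.

Call:
{"name": "move_arm", "arguments": {
  "commands": [
    [[-0.011,0,0.014],[0,0,0],1],
    [[-0.011,0,0.014],[0,0,0],1],
    [[0,0,0],[0,0,0],1],
    [[0,0,0],[0,0,0],1]
  ]
}}

```text
t: 7.05
position: [0.4882, 0.094, 0.0505]
tcp_rot: [-179.9, -18.0, 172.1]
force: [-0.6, 0.6, -1.2]
grip_width: 0.0256
```

```bash
python3 - <<'E'
from h import *
incell()
a=[]
for n,(u,v,w,hh) in (('scene',(160,140,120,100)),('side',(220,160,120,100))):
    c=calibration(n); im,d=camera(n); P=cloud(c,d); h=cv2.cvtColor(im,cv2.COLOR_RGB2HSV)
    L=Ro.from_euler('z',-YAW,degrees=True).apply((P-P0).reshape(-1,3)).reshape(P.shape)*1000
    box=(abs(L[...,0])<100)&(abs(L[...,1])<45)&(d>0)
    lip=L[box&(L[...,2]>33)&(L[...,2]<43)&(L[...,0]>25)&(h[...,1]<90)]
    st=L[box&(L[...,2]>5)&(h[...,1]<60)&(h[...,2]<90)&(L[...,0]<25)]
    for k,q in(('lip',lip),('stone',st)):
        if len(q): print(n,k,len(q),'x',np.percentile(q[:,0],[2,98]).round(1),'y',np.percentile(q[:,1],[2,98]).round(1),'z',np.percentile(q[:,2],[2,98]).round(1))
    a.append(cv2.resize(im[v:v+hh,u:u+w],(400,333),interpolation=cv2.INTER_CUBIC))
save('st2',np.hstack(a))
plan([pose(-1,28,18)],cl=1,step=.009)
E
```

```text
t 7.05 cell mm [-27.    0.9  27.6] tilt 17.98 yaw -7.94 F [-0.6  0.6 -1.2] g 0.0256
scene lip 153 x [27.3 60.6] y [-31.4  -6. ] z [33.2 40. ]
scene stone 3408 x [-71.5  22.4] y [-43.6  31.9] z [ 19.6 274.4]
side lip 168 x [31.3 64.4] y [-29.7  27.4] z [34.4 40.5]
side stone 1634 x [-67.8  23.1] y [-43.5  25.9] z [ 15.5 237.5]
[[[-0.0081, -0.0004, -0.0026], [-0.02, 0.03, 0.03], 1], [[-0.0081, -0.0004, -0.0026], [-0.02, 0.03, 0.03], 1], [[-0.0081, -0.0004, -0.0026], [-0.03, 0.02, 0.02], 1]]
```

View pics/st2.png

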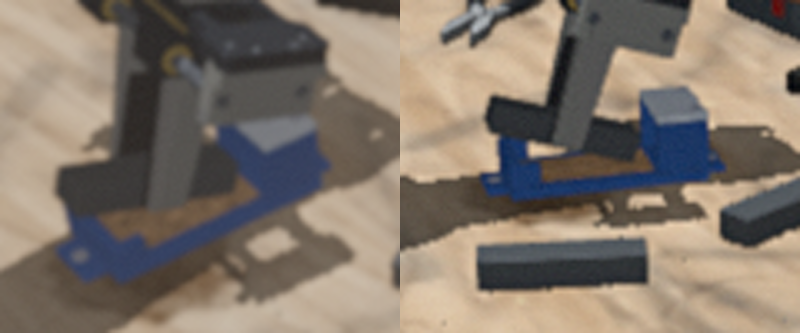

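The side view agrees with the model: lip front at x=31 mm and lip centre within 1 mm in y. The stone end is below and before the mouth. Sliding it in, stopping if a force shows.

Call:
{"name": "move_arm", "arguments": {
  "commands": [
    [[-0.008,-0.0005,-0.0026],[0,0,0],1],
    [[-0.008,-0.0005,-0.0026],[0,0,0],1],
    [[0,0,0],[0,0,0],1]
  ]
}}

```text
t: 7.4
position: [0.5078, 0.0902, 0.0504]
tcp_rot: [-179.9, -17.8, 172.0]
force: [0.1, 0.4, -1.1]
grip_width: 0.0261
```

Call:
{"name": "move_arm", "arguments": {
  "commands": [
    [[-0.0085,-0.0005,-0.0026],[0,0,0],1],
    [[0,0,0],[0,0,0],1],
    [[0,0,0],[0,0,0],1]
  ]
}}

```text
t: 7.65
position: [0.5143, 0.0887, 0.0494]
tcp_rot: [-179.9, -18.0, 172.0]
force: [-0.1, 0.7, -1.1]
grip_width: 0.0256
```

```bash
python3 - <<'E'
from h import *
incell()
cz=lambda t,c:49*np.sin(np.radians(t))+10*np.cos(np.radians(t))+c
e=plan([pose(0,cz(t,1.5),t) for t in (14,10,6,3,0)],cl=1,step=.009)
E
```

```text
t 7.65 cell mm [-0.4 -0.7 26.5] tilt 17.98 yaw -7.96 F [-0.1  0.7 -1.1] g 0.0256
[[[-0.0003, 0.0007, 0.0032], [-0.1, -3.98, 0.04], 1], [[0.0003, 0.0, 0.0032], [0.0, -4.0, 0.0], 1], [[0.0005, 0.0, 0.0032], [0.0, -4.0, 0.0], 1], [[0.0005, 0.0, 0.0026], [0.0, -3.0, 0.0], 1], [[0.0007, 0.0, 0.0025], [0.0, -3.0, 0.0], 1]]
```

Call:
{"name": "move_arm", "arguments": {
  "commands": [
    [[0,0,0.003],[0,-4,0],1],
    [[0,0,0],[0,0,0],1],
    [[0.0003,0,0.003],[0,-4,0],1],
    [[0,0,0],[0,0,0],1]
  ]
}}

```text
t: 7.98
position: [0.5095, 0.0897, 0.0437]
tcp_rot: [-179.9, -10.2, 172.1]
force: [-0.7, 0.2, -1.3]
grip_width: 0.026
```

Call:
{"name": "move_arm", "arguments": {
  "commands": [
    [[0.0005,0,0.003],[0,-4,0],1],
    [[0,0,0],[0,0,0],1],
    [[0,0,0],[0,0,0],1]
  ]
}}

```text
t: 8.23
position: [0.5103, 0.0896, 0.0411]
tcp_rot: [-179.9, -6.2, 172.1]
force: [0.9, -0.8, -2.1]
grip_width: 0.026
```

```bash
python3 - <<'E'
from h import *
incell()
plan([pose(0,14.1,3),pose(0,11,0)],cl=1,step=.009)
E
```

```text
t 8.23 cell mm [-1.3 -0.4 17.6] tilt 6.2 yaw -7.88 F [ 0.9 -0.8 -2.1] g 0.026
[[[-0.0008, 0.0003, 0.0033], [-0.1, -3.2, 0.12], 1], [[0.0006, 0.0, 0.0031], [0.0, -3.0, 0.0], 1]]
```

Call:
{"name": "move_arm", "arguments": {
  "commands": [
    [[-0.0005,0,0.0033],[0,-3.2,0.1],1],
    [[0,0,0],[0,0,0],1],
    [[0.0006,0,0.003],[0,-3,0],1],
    [[0,0,0],[0,0,0],1],
    [[0,0,0],[0,0,0],1]
  ]
}}

```text
t: 8.65
position: [0.5101, 0.0895, 0.0346]
tcp_rot: [-179.9, 0.0, 172.0]
force: [1.6, -0.4, -0.9]
grip_width: 0.026
```

```bash
python3 - <<'E'
from h import *
incell()
a=[]
for n,(u,v,w,hh) in (('scene',(160,140,120,100)),('side',(220,160,120,100))):
    im,d=camera(n); a.append(cv2.resize(im[v:v+hh,u:u+w],(400,333),interpolation=cv2.INTER_CUBIC))
save('st3',np.hstack(a))
E
```

```text
t 8.65 cell mm [ 0.2 -0.5 11. ] tilt -0.01 yaw -7.99 F [ 1.6 -0.4 -0.9] g 0.026
```

View pics/st3.png

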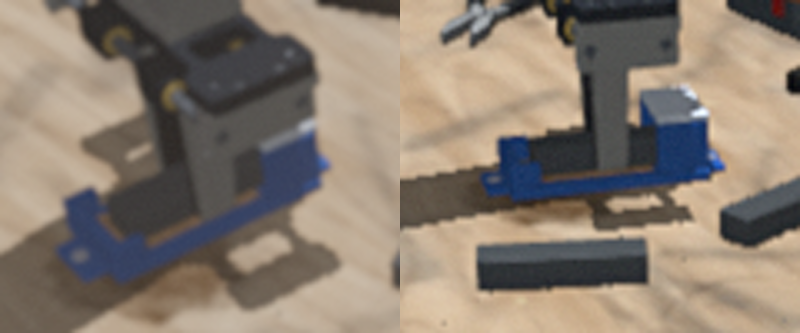

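The stone lies flat behind the stop with its far end under the lip, about 1 mm above the floor. I lower that last millimetre, open, and withdraw straight up.

Call:
{"name": "move_arm", "arguments": {
  "commands": [
    [[0,0,0.001],[0,0,0],1],
    [[0,0,0],[0,0,0],1],
    [[0,0,0],[0,0,0],-1],
    [[0,0,0],[0,0,0],-1],
    [[0,0,0],[0,0,0],-1]
  ]
}}

```text
t: 9.17
position: [0.5105, 0.0894, 0.0337]
tcp_rot: [-179.9, 0.2, 172.0]
force: [0.5, 0.5, -0.0]
grip_width: 0.0436
```

Call:
{"name": "move_arm", "arguments": {
  "commands": [
    [[0,0,0],[0,0,0],-1],
    [[0,0,0],[0,0,0],-1],
    [[0,0,0],[0,0,0],-1],
    [[0,0,0],[0,0,0],-1],
    [[0,0,0],[0,0,0],-1]
  ]
}}

```text
t: 9.58
position: [0.5103, 0.0894, 0.0336]
tcp_rot: [-179.9, 0.2, 172.0]
force: [0.6, -0.1, 0.0]
grip_width: 0.0772
```

Call:
{"name": "move_arm", "arguments": {
  "commands": [
    [[0,0,-0.01],[0,0,0],-1],
    [[0,0,-0.02],[0,0,0],-1],
    [[0,0,-0.03],[0,0,0],-1],
    [[0,0,-0.03],[0,0,0],-1],
    [[0,0,-0.03],[0,0,0],-1]
  ]
}}

```text
t: 10.0
position: [0.5096, 0.0895, 0.1554]
tcp_rot: [-179.9, 0.2, 172.0]
force: [0.9, -0.2, 0.5]
grip_width: 0.0923
```

Call:
{"name": "move_arm", "arguments": {
  "commands": [
    [[0,0,-0.03],[0,0,0],-1],
    [[0,0,0],[0,0,0],-1],
    [[0,0,0],[0,0,0],-1]
  ]
}}

```text
t: 10.25
position: [0.5109, 0.09, 0.1859]
tcp_rot: [180.0, 0.4, 172.0]
force: [-0.2, -0.7, -0.3]
grip_width: 0.0917
```

```bash
python3 - <<'E'
from h import *
incell()
a=[]
for n,(u,v,w,hh) in (('scene',(160,140,120,100)),('side',(220,160,120,100))):
    c=calibration(n); im,d=camera(n); P=cloud(c,d); h=cv2.cvtColor(im,cv2.COLOR_RGB2HSV)
    L=Ro.from_euler('z',-YAW,degrees=True).apply((P-P0).reshape(-1,3)).reshape(P.shape)*1000
    q=L[(abs(L[...,0])<60)&(abs(L[...,1])<25)&(L[...,2]>14)&(L[...,2]<28)&(h[...,1]<70)&(h[...,2]<130)]
    A=np.c_[q[:,:2],np.ones(len(q))]; f=np.linalg.lstsq(A,q[:,2],rcond=None)[0]
    print(n,len(q),'z',np.median(q[:,2]),'slope deg',np.degrees(f[:2]).round(1),cv2.minAreaRect(q[:,:2].astype(np.float32)))
    a.append(cv2.resize(im[v:v+hh,u:u+w],(400,333),interpolation=cv2.INTER_CUBIC))
save('st4',np.hstack(a))
E
```

```text
t 10.25 cell mm [1.000e+00 1.000e-01 1.623e+02] tilt -0.44 yaw -8.01 F [-0.2 -0.7 -0.3] g 0.0917
scene 525 z 18.46375465301571 slope deg [0.4 1.7] ((-10.27396011352539, -0.06309318542480469), (97.57521057128906, 49.1912727355957), 0.04104877635836601)
side 233 z 19.11121438703352 slope deg [0.5 4.3] ((-15.309076309204102, -3.9071502685546875), (40.69538879394531, 93.75709533691406), 80.02806091308594)
```

View pics/st4.png

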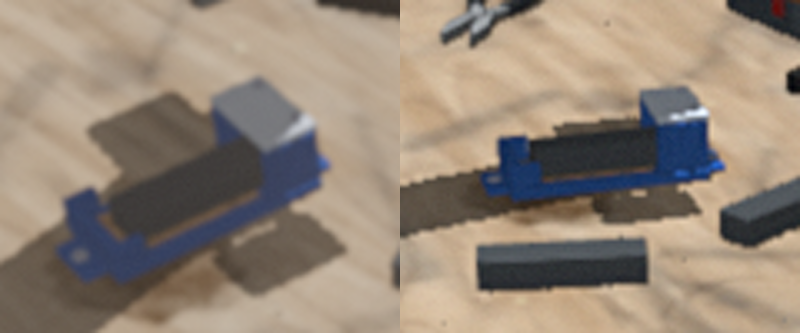

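The stone lies flat in the pocket: one end under the lip, the other behind the stop, and the gripper clear.

```bash
python3 -c "
from workcell import bot
print(bot.job_done())"
```

```text
the job is handed in; nothing more can be done
None
```

The stone is in the blue holder and the job is handed in at about 10.4 s; the interface reports no verdict. I took the bar farthest to the robot's right (y ≈ -0.173), gripped it across its width, and tilted it 18° with the lip end low. It went under the lip, came down behind the stop 1 mm clear of the floor, and was then lowered and released. The arm withdrew straight up.

**Last checks:**
- **Position:** just before the final 1 mm lowering and release, the arm's readings put the stone within about 1 mm of the pocket centre along and across, and aligned to under 1°. That uses my camera estimate of the holder's position, good to a few mm.
- **Flatness:** after release, its top measured about 18.5–19 mm above the floor, with about 0.5° of slope along its length. The last pictures show it flat, under the lip and behind the stop.
- **Forces:** readings stayed near zero in every step, about 2 N at most.

**Checks that disagreed or were not made:**
- **Footprint fit:** the rectangle fitted to the stone's outline after release was no use, because the mask took in parts of the holder. The crosswise slopes from that same mask (1.7° and 4.3°) are unreliable too, so I judged by the pictures.
- **Camera offset:** the scene camera placed things about 4 mm low in x compared with the side and wrist cameras, so I followed the side camera.
- **Fid and marker:** I did not re-measure them. The jaws stayed clear of the marker at the grasp, and the arm did not work near the fid.

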